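# Load the sample wheel and turn it past the reader

## Task

Prepare the sample wheel for its reading: pull the blanking plugs out of the wheel and put them in the grey tray, and press each sample cell standing on the bench, upright and down flush with the rim, into a pocket of its own. With everything loaded, turn the wheel by its knob through one full turn anticlockwise as seen from above, so that every cell passes the reading head, and leave it with its white mark back at the pointer. Leave the bottle, the beaker and the keypad alone.

Things in the scene. Friction and masses are not known exactly. Their poses are not given: they have to be found in the camera images.
- wheel (a joint): angle of the sample wheel (grey disc, radius 122 mm, on a plinth) about its vertical axis, rad, growing anticlockwise as seen from above; starts at 0 with its white mark at the pointer; stops at -0.03 and 6.6; moderate friction, stays where it is left. One full turn = 6.283, mark at the pointer again
- wheel_hub (a point): point on the wheel's vertical axis at the top face of the disc, 36 mm above the bench; the pocket rims are 26 mm above it, at z 62 mm
- knob_grip (a point): point to grip on the wheel's upright steel knob, 22 mm diameter, which spins freely on its own axis; on the knob's axis, 100 mm from the wheel's axis, 92 mm above the bench; the knob reaches from 51 to 107 mm above the bench
- reader: the fixed plinth (radius 128 mm, 22 mm high) under the wheel, origin on the wheel's axis at bench height; its x axis points to the reading head, a box 50 x 90 x 44 mm centred 151 mm along x; the white pointer is a small post at its edge, 45 degrees clockwise from x. Fixed to the bench
- pocket0: aluminium pocket block on the wheel, 60 (x, radial) x 48 x 32 mm high, 72 mm from the axis; origin: centre of its underside. Recess 43 (x) x 31 (y) mm, 2 mm chamfer. Its floor is a stiff sliding plate, 16 mm below the rim at first, so a cell stands 8 mm proud; pressed with about 9 N it goes down 8 mm to a stop and stays: the cell is then flush (its origin at z = 8 mm)
- pocket1: aluminium pocket block on the wheel, 60 (x, radial) x 48 x 32 mm high, 72 mm from the axis; origin: centre of its underside. Recess 43 (x) x 31 (y) mm, 2 mm chamfer. Its floor is a stiff sliding plate, 16 mm below the rim at first, so a cell stands 8 mm proud; pressed with about 9 N it goes down 8 mm to a stop and stays: the cell is then flush (its origin at z = 8 mm)
- pocket2: aluminium pocket block on the wheel, 60 (x, radial) x 48 x 32 mm high, 72 mm from the axis; origin: centre of its underside. Recess 43 (x) x 31 (y) mm, 2 mm chamfer. Its floor is a stiff sliding plate, 16 mm below the rim at first, so a cell stands 8 mm proud; pressed with about 9 N it goes down 8 mm to a stop and stays: the cell is then flush (its origin at z = 8 mm)
- pocket3: aluminium pocket block on the wheel, 60 (x, radial) x 48 x 32 mm high, 72 mm from the axis; origin: centre of its underside. Recess 43 (x) x 31 (y) mm, 2 mm chamfer. Its floor is a stiff sliding plate, 16 mm below the rim at first, so a cell stands 8 mm proud; pressed with about 9 N it goes down 8 mm to a stop and stays: the cell is then flush (its origin at z = 8 mm)
- cell0: white rectangular sample cell, 40 (x) x 28 (y) x 24 (z) mm, 60 g, standing upright on the bench, round glass window on top; origin: centre of its underside; either way round along x fits a pocket. 2 to 4 of the four are there, the rest absent
- cell1: white rectangular sample cell, 40 (x) x 28 (y) x 24 (z) mm, 60 g, standing upright on the bench, round glass window on top; origin: centre of its underside; either way round along x fits a pocket. 2 to 4 of the four are there, the rest absent
- cell2: white rectangular sample cell, 40 (x) x 28 (y) x 24 (z) mm, 60 g, standing upright on the bench, round glass window on top; origin: centre of its underside; either way round along x fits a pocket. 2 to 4 of the four are there, the rest absent
- cell3: white rectangular sample cell, 40 (x) x 28 (y) x 24 (z) mm, 60 g, standing upright on the bench, round glass window on top; origin: centre of its underside; either way round along x fits a pocket. 2 to 4 of the four are there, the rest absent
- plug0: white blanking plug: the same 40 x 28 x 24 mm block with a pull tab on top, 26 (x) x 10 (y) mm and 20 mm tall (44 mm overall), 60 g; origin: centre of its underside. Starts in a pocket, its block standing 8 mm above the rim. 1 or 2 are there
- plug1: white blanking plug: the same 40 x 28 x 24 mm block with a pull tab on top, 26 (x) x 10 (y) mm and 20 mm tall (44 mm overall), 60 g; origin: centre of its underside. Starts in a pocket, its block standing 8 mm above the rim. 1 or 2 are there
- tray: grey open tray fixed to the bench, 130 (x) x 170 (y) x 30 mm, walls 4 mm; origin: centre of its underside
- tray_in (a point): centre of the tray's inner floor, 4 mm above the bench
- reagent: brown bottle, 70 mm diameter, 170 mm tall, origin under its centre; bystander
- beaker: clear beaker, 56 mm diameter, 60 mm tall, origin under its centre; bystander
- keypad: flat keypad 85 x 75 x 18 mm, origin under its centre; bystander
Things that resemble listed ones, but are neither listed nor needed, are in the scene too. What is shaped like the cell3 but blue is not meant.

How it is judged (in metres and radians):
On the way, in this order (a step that is already met when the one before it is completed fails the run):
1. every cell is flush in a pocket and every plug is in the tray, before the wheel is turned (((z of cell0 in the frame of pocket0 between 0.005 and 0.0098 m and horizontal distance between cell0 and pocket0 below 0.005 m) or (z of cell0 in the frame of pocket1 between 0.005 and 0.0098 m and horizontal distance between cell0 and pocket1 below 0.005 m) or (z of cell0 in the frame of pocket2 between 0.005 and 0.0098 m and horizontal distance between cell0 and pocket2 below 0.005 m) or (z of cell0 in the frame of pocket3 between 0.005 and 0.0098 m and horizontal distance between cell0 and pocket3 below 0.005 m)) and ((z of cell1 in the frame of pocket0 between 0.005 and 0.0098 m and horizontal distance between cell1 and pocket0 below 0.005 m) or (z of cell1 in the frame of pocket1 between 0.005 and 0.0098 m and horizontal distance between cell1 and pocket1 below 0.005 m) or (z of cell1 in the frame of pocket2 between 0.005 and 0.0098 m and horizontal distance between cell1 and pocket2 below 0.005 m) or (z of cell1 in the frame of pocket3 between 0.005 and 0.0098 m and horizontal distance between cell1 and pocket3 below 0.005 m)) and ((z of cell2 in the frame of pocket0 between 0.005 and 0.0098 m and horizontal distance between cell2 and pocket0 below 0.005 m) or (z of cell2 in the frame of pocket1 between 0.005 and 0.0098 m and horizontal distance between cell2 and pocket1 below 0.005 m) or (z of cell2 in the frame of pocket2 between 0.005 and 0.0098 m and horizontal distance between cell2 and pocket2 below 0.005 m) or (z of cell2 in the frame of pocket3 between 0.005 and 0.0098 m and horizontal distance between cell2 and pocket3 below 0.005 m)) and ((z of cell3 in the frame of pocket0 between 0.005 and 0.0098 m and horizontal distance between cell3 and pocket0 below 0.005 m) or (z of cell3 in the frame of pocket1 between 0.005 and 0.0098 m and horizontal distance between cell3 and pocket1 below 0.005 m) or (z of cell3 in the frame of pocket2 between 0.005 and 0.0098 m and horizontal distance between cell3 and pocket2 below 0.005 m) or (z of cell3 in the frame of pocket3 between 0.005 and 0.0098 m and horizontal distance between cell3 and pocket3 below 0.005 m)) and angle between each of cell0, cell1, cell2, cell3's own z axis and vertical below 0.1 rad and x of plug0 in the frame of tray_in between -0.062 and 0.062 m and y of plug0 in the frame of tray_in between -0.082 and 0.082 m and z of each of plug0, plug1 in the frame of tray_in below 0.032 m and x of plug1 in the frame of tray_in between -0.062 and 0.062 m and y of plug1 in the frame of tray_in between -0.082 and 0.082 m and value of joint wheel below 0.5 rad), for 0.2 s.
2. the wheel is half a turn round (value of joint wheel between 3 and 4.2 rad).
3. the wheel has made its full turn (value of joint wheel above 6.08 rad), for 0.2 s.
At the end, for the whole second after the job is handed in: Every cell is upright in a pocket of its own, its top flush with the rim to within 1.8 mm; every plug lies in the tray, wholly within its walls; the wheel has been turned one full turn (6.28 rad, within 0.2) after loading and stands still; all at rest (((z of cell0 in the frame of pocket0 between 0.005 and 0.0098 m and horizontal distance between cell0 and pocket0 below 0.005 m) or (z of cell0 in the frame of pocket1 between 0.005 and 0.0098 m and horizontal distance between cell0 and pocket1 below 0.005 m) or (z of cell0 in the frame of pocket2 between 0.005 and 0.0098 m and horizontal distance between cell0 and pocket2 below 0.005 m) or (z of cell0 in the frame of pocket3 between 0.005 and 0.0098 m and horizontal distance between cell0 and pocket3 below 0.005 m)) and ((z of cell1 in the frame of pocket0 between 0.005 and 0.0098 m and horizontal distance between cell1 and pocket0 below 0.005 m) or (z of cell1 in the frame of pocket1 between 0.005 and 0.0098 m and horizontal distance between cell1 and pocket1 below 0.005 m) or (z of cell1 in the frame of pocket2 between 0.005 and 0.0098 m and horizontal distance between cell1 and pocket2 below 0.005 m) or (z of cell1 in the frame of pocket3 between 0.005 and 0.0098 m and horizontal distance between cell1 and pocket3 below 0.005 m)) and ((z of cell2 in the frame of pocket0 between 0.005 and 0.0098 m and horizontal distance between cell2 and pocket0 below 0.005 m) or (z of cell2 in the frame of pocket1 between 0.005 and 0.0098 m and horizontal distance between cell2 and pocket1 below 0.005 m) or (z of cell2 in the frame of pocket2 between 0.005 and 0.0098 m and horizontal distance between cell2 and pocket2 below 0.005 m) or (z of cell2 in the frame of pocket3 between 0.005 and 0.0098 m and horizontal distance between cell2 and pocket3 below 0.005 m)) and ((z of cell3 in the frame of pocket0 between 0.005 and 0.0098 m and horizontal distance between cell3 and pocket0 below 0.005 m) or (z of cell3 in the frame of pocket1 between 0.005 and 0.0098 m and horizontal distance between cell3 and pocket1 below 0.005 m) or (z of cell3 in the frame of pocket2 between 0.005 and 0.0098 m and horizontal distance between cell3 and pocket2 below 0.005 m) or (z of cell3 in the frame of pocket3 between 0.005 and 0.0098 m and horizontal distance between cell3 and pocket3 below 0.005 m)) and angle between each of cell0, cell1, cell2, cell3's own z axis and vertical below 0.1 rad and x of plug0 in the frame of tray_in between -0.062 and 0.062 m and y of plug0 in the frame of tray_in between -0.082 and 0.082 m and z of each of plug0, plug1 in the frame of tray_in below 0.032 m and x of plug1 in the frame of tray_in between -0.062 and 0.062 m and y of plug1 in the frame of tray_in between -0.082 and 0.082 m and value of joint wheel between 6.08 and 6.48 rad and velocity of joint wheel between -0.05 and 0.05 rad/s and linear speed of each of cell0, cell1, cell2, cell3, plug0, plug1 below 0.02 m/s); the robot touches nothing.
It fails at once if the reagent is displaced or tipped (distance of reagent from where it was at the start of the episode above 0.04 m or angle between reagent's own z axis and vertical above 0.4 rad).
It fails at once if the beaker is displaced or tipped (distance of beaker from where it was at the start of the episode above 0.04 m or angle between beaker's own z axis and vertical above 0.4 rad).
It fails at once if the keypad is displaced or tipped (distance of keypad from where it was at the start of the episode above 0.04 m or angle between keypad's own z axis and vertical above 0.4 rad).
Of plug0, plug1 only 1 to 2 are there at a start; the rules pass over those that are not, and their reading is None.
Of cell0, cell1, cell2, cell3 only 2 to 4 are there at a start; the rules pass over those that are not, and their reading is None.
At some moment in a run one of cell0, cell1, cell2, cell3 may be knocked a few centimetres aside while the robot is not near it.
It also fails if it takes over 210 s, if anything falls off the work surface, if the arm or the gripper's body presses on something with over 40 N, if the wrist force passes 120 N, or if a joint passes its speed limit or range.

## Robot

A 7-joint arm with a two-finger parallel gripper is mounted at the origin on the work surface. World frame = base frame: x ahead of the robot, y to its left, z up, the work surface at z = 0. Lengths are in mm, angles in rad, forces in N, time in s.
With the tool pointing down it reaches from about 400 to 875 mm from the base axis. Payload 4.4 kg.
Tool frame: the origin (TCP) lies on the centre line of the jaws, within the pads' length; the fingertips stand 14 mm ahead of it and the grasp point (between the pads) lies 5 mm behind it (tips_ahead is the distance from the TCP to the fingertips, in mm); z points along the fingers, y is the line along which they close (so a half turn about z gives the same grasp; the last joint's range is limited). The gripper opens to 85 mm and grips with 20 to 120 N. Pads are 22 mm wide; open, the fingers measure 114 mm over their backs; the gripper's body (76 mm by 85 mm) begins 54 mm behind the grasp point. The pads swing forward as they close: fully open they stand 13 mm farther back than shut.
Start: joints at [-1.368, 0.628, 0.038, 1.517, -0.027, 0.996, -0.02], TCP at [172.599, 626.679, 245.313] pointing down, gripper open.
Joint ranges: [-3.06, 3.06], [-0.37, 2.12], [-1.25, 1.32], [0.18, 2.47], [-1.1, 4.24], [0.23, 1.98], [-2.94, 2.94]. Speed limits (rad/s): [2.57, 2.57, 3.14, 3.14, 3.14, 3.14, 3.14].

## Interface

Orientations are given as [roll, pitch, yaw] about the fixed x, y, z axes, in that order (R = Rz(yaw) Ry(pitch) Rx(roll)).
In Python, from cell import * gives the robot as it stands.
- The arm moves only by the tool move_arm, never from a script. Its argument "rows" is text: rows parted by semicolons, each of 7 numbers parted by spaces: the shift along the tool's x, y, z scaled (see below), then the turn, a rotation vector about the tool's x, y, z scaled (see below), then the closure, from -1 (fully open) to 1 (shut). A call has 1 to 12 rows; each row is the pose to reach, as a shift and turn from the pose commanded when the call began, along the tool's axes at that moment; what a row does not reach only later rows make up. The controller multiplies each number of a shift by 0.3 m and each number of a turn by pi/2 rad. A row lasts 1/12 s, in which the tool goes at most 41.7 mm and 7.16 degrees, less where a joint would pass 70% of its speed; a pose out of reach is approached as far as the arm can. A call with a number of a shift or a turn outside -1 to 1 is refused whole. A call with a gripper value outside its range is refused whole. The fingers move at their own pace and stop on an object; the grip force is fixed at half the most. Time passes only in rows, so rows that repeat a pose let the fingers close. It gives the time, the measured TCP pose, the force, the opening and the grip force at its end, in the units of the state.
- read_state(): the state, without advancing time (a new reading comes with each control period).
- get_image(name): name is "scene" or "top"; returns a dict with "img" (400x640x3 uint8, red, green, blue), "vfov" (degrees; the focal length in pixels is half the picture's height over the tangent of half this angle, whatever the lens; pixels are square), "cx", "cy" (the principal point, pixels), "k1" (the pictures are not rectified: a ray, as slopes to the right and down, at radius r is drawn at 1 + k1 r^2 times it, then the intrinsics apply), "extrinsics" (4x4, takes a point from camera to world coordinates). Camera axes: x right, y up, looking along -z (the intrinsics and any distortion apply to the point x, -y, -z); pixel columns grow to the right and rows downward; lengths in mm; the calibration is good to about 2 mm. A picture is of the moment at which its call begins. There is no depth.
- finish_job(): hands the job in; it is judged then, once.
The state is a dict: "clock": time; "qpos": joint angles; "qd": joint speeds; "tau": joint torques, N m; "eef_pos": TCP position; "tool_rot": TCP orientation; "force": force on the tool from outside, world axes, zero at the start; "torque": the same for the moment, N m; "width": finger opening in mm; "gripper_force": force on a finger pad.
Only numpy, scipy, OpenCV 4.12 (cv2) and the standard library are available. Lean on these libraries where they do the work, as an engineer would, in place of code of your own. Each camera call takes 0.05 s, during which the arm holds its last target. There are 200 camera calls.

## Working session

There is one attempt and no reset: what is moved stays moved. The work goes in short steps, Python scripts to look and compute and a tool call to move; the robot and the scene stay as the last step left them, time stands still between calls to the robot, and variables do not carry over. Pictures are saved under pics/ and viewed, at most 14 in all, crops included, and the job is handed in when it is done.

Besides the shell and the picture viewer there is one more tool, called after "Call:" in YAML: its name, and indented under it one key for each argument. move_arm: Moves the arm, as the interface text tells. Its arguments: {"type":"object","properties":{"rows":{"type":"string"}},"required":["rows"]}

```bash
ls; mkdir -p pics
python3 - <<'E'
from cell import *
import cv2
s=read_state();print(s)
for n in("scene","top"):
    d=get_image(n);cv2.imwrite(f"pics/{n}0.png",d["img"][:,:,::-1]);print({k:v for k,v in d.items() if k!="img"})
E
```

```text
pics
{'clock': 0.0, 'qpos': array([-1.36782345,  0.62936338,  0.03843599,  1.5183833 , -0.02698795,
        0.99632283, -0.01999501]), 'qd': array([ 2.44372279e-04, -1.40821944e-05, -5.60076076e-04,  2.34382843e-04,
       -2.10747086e-04,  1.28304781e-03,  6.01029767e-04]), 'tau': array([ 3.54092244e-04, -5.63406444e+01,  1.22653261e+00, -1.93442005e+01,
        1.11545407e-02,  1.05724524e-02, -6.42341988e-06]), 'eef_pos': array([172.41513484, 626.07623441, 244.37290409]), 'tool_rot': array([-3.13963399e+00,  3.38920137e-05,  2.87283583e+00]), 'force': array([-0.10234498, -0.32825583,  0.75402874]), 'torque': array([0.0076817 , 0.01595377, 0.01093553]), 'gripper_force': 0.0, 'width': 85.64466087642211}
{'vfov': 50.508100908418484, 'cx': 309.2540680661581, 'cy': 201.97820278788782, 'k1': -0.048164372132533384, 'extrinsics': array([[-4.97566101e-01, -5.82758612e-01,  6.42510992e-01,
         1.19644443e+03],
       [ 8.67389037e-01, -3.41106952e-01,  3.62329003e-01,
         4.48383472e+02],
       [ 8.01461897e-03,  7.37589619e-01,  6.75201688e-01,
         7.79188902e+02],
       [ 0.00000000e+00,  0.00000000e+00,  0.00000000e+00,
         1.00000000e+00]])}
{'vfov': 43.55297082632603, 'cx': 318.5774750004694, 'cy': 198.00634556450015, 'k1': -0.12501098234156194, 'extrinsics': array([[ 2.21107824e-02,  9.80432320e-01, -1.95610786e-01,
         2.70600218e+02],
       [-9.99650101e-01,  2.45225168e-02,  9.91572170e-03,
         7.27711001e+01],
       [ 1.45185628e-02,  1.95323098e-01,  9.80631480e-01,
         1.42479916e+03],
       [ 0.00000000e+00,  0.00000000e+00,  0.00000000e+00,
         1.00000000e+00]])}
```

View pics/scene0.png

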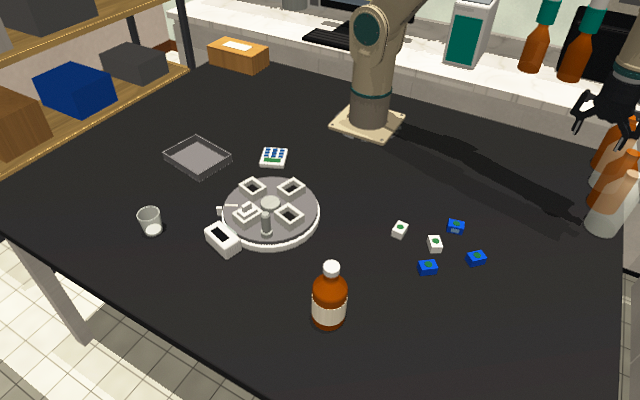

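View pics/top0.png

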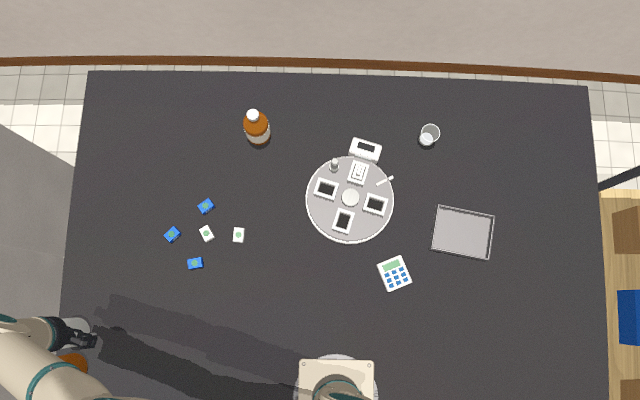

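The white cells are at top (207,233) and (238,235), and the blue ones are decoys. There is one plug, in the pocket at top (358,173), beside the reading head. I'll enlarge both areas to confirm this before measuring.

```bash
cat > h.py <<'E'
import numpy as np, cv2
from cell import *
def cam(n):
    d=get_image(n); d["f"]=200/np.tan(np.radians(d["vfov"])/2); return d
def K(d): return np.array([[d["f"],0,d["cx"]],[0,d["f"],d["cy"]],[0,0,1.]])
def ray(d,p):
    s=cv2.undistortPoints(np.array(p,float).reshape(-1,1,2),K(d),np.array([d["k1"],0,0,0]))[:,0]
    v=np.c_[s[:,0],-s[:,1],-np.ones(len(s))]; E=d["extrinsics"]
    return E[:3,3],v@E[:3,:3].T
def plane(d,p,z):
    o,v=ray(d,p); return o+v*((z-o[2])/v[:,2])[:,None]
def tri(d1,p1,d2,p2):
    o1,v1=ray(d1,p1);o2,v2=ray(d2,p2);out=[]
    for a,b in zip(v1,v2):
        t=np.linalg.lstsq(np.c_[a,-b],o2-o1,rcond=None)[0]
        A=o1+a*t[0];B=o2+b*t[1]; out.append(np.r_[(A+B)/2,np.linalg.norm(A-B)])
    return np.array(out)
def proj(d,P):
    E=d["extrinsics"];c=(np.atleast_2d(P)-E[:3,3])@E[:3,:3]
    x=c[:,0]/-c[:,2];y=-c[:,1]/-c[:,2];k=1+d["k1"]*(x*x+y*y)
    return np.c_[d["cx"]+d["f"]*x*k,d["cy"]+d["f"]*y*k]
def crop(d,x,y,w,h,s):
    return cv2.resize(d["img"][y:y+h,x:x+w,::-1],None,fx=s,fy=s,interpolation=cv2.INTER_CUBIC)
E
python3 - <<'E'
from h import *
t=cam("top");s=cam("scene")
a=crop(t,300,130,100,120,4);b=crop(t,160,190,90,90,4);c=crop(s,195,165,130,100,4)
im=np.zeros((480,800,3),np.uint8);im[:480,:400]=a;im[:360,400:760]=b
cv2.imwrite("pics/c1.png",im);e=np.zeros((600,800,3),np.uint8)
e[:400,:520]=c;cc=crop(s,385,210,110,70,2.5);cv2.imwrite("pics/c2.png",np.vstack([c,np.pad(cv2.resize(cc,(520,331))[:200],((0,0),(0,0),(0,0)))]))
E
```

```text
(no output)
```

View pics/c1.png

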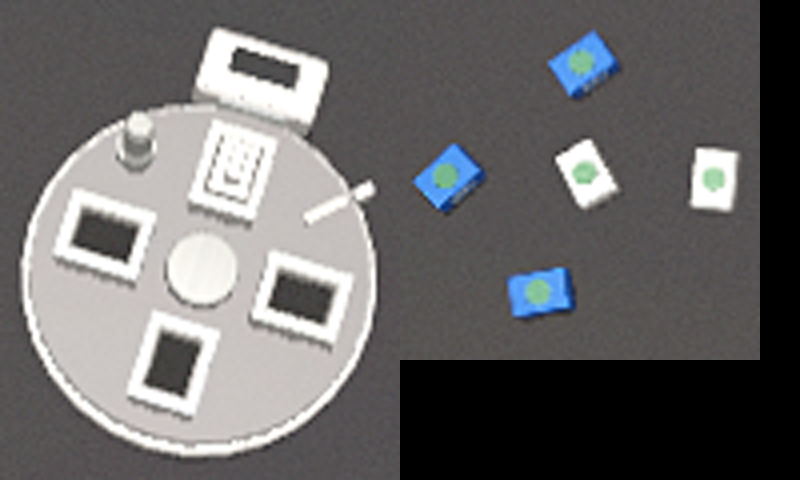

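View pics/c2.png

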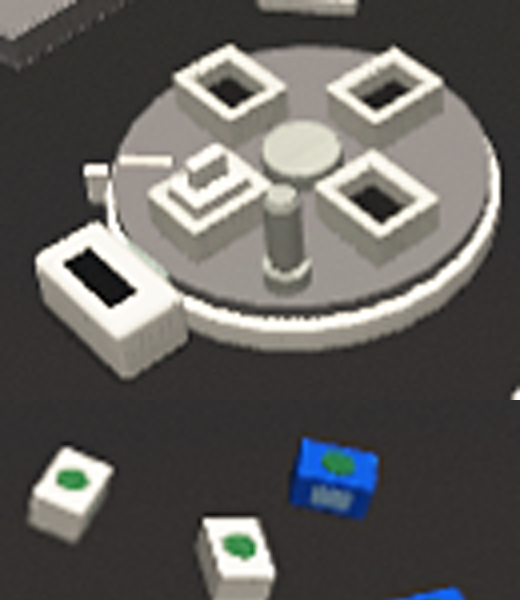

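Confirmed: the two white cells with green windows are the ones meant. The plug with its tab sits in the pocket beside the head, and the other three pockets are free. Next I'll measure.

Run:
```python
from h import *
from scipy.optimize import least_squares
np.set_printoptions(precision=1,suppress=True)
t=cam("top");s=cam("scene")
def blobs(m,lo=8,hi=1e9):
    n,l,st,c=cv2.connectedComponentsWithStats(m.astype(np.uint8));return [(c[i],st[i],l==i) for i in range(1,n) if lo<=st[i,4]<=hi]
def hsv(d): return [a.astype(int) for a in cv2.split(cv2.cvtColor(d["img"],cv2.COLOR_RGB2HSV))]
for n,d,box in(("top",t,(160,190,250,280)),("scene",s,(385,210,495,285))):
    h,S,v=hsv(d); x0,y0,x1,y1=box
    g=(h>40)&(h<85)&(S>70); r=np.zeros_like(g); r[y0:y1,x0:x1]=1
    d["g"]=[b[0] for b in blobs(g&r,5)]; print(n,"green",d["g"])
    w=(S<60)&(v>120)&r
    for b in blobs(w|(g&r),30):
        c=cv2.findContours(b[2].astype(np.uint8),0,1)[0][0]; P=plane(d,c[:,0],24 if n=="top" else 24)[:,:2].astype(np.float32)
        print(n,"white",b[0],b[1][4],cv2.minAreaRect(P))
# wheel
for n,d,box in(("top",t,(300,150,400,250)),("scene",s,(215,165,325,255))):
    h,S,v=hsv(d);x0,y0,x1,y1=box;r=np.zeros(v.shape,bool);r[y0:y1,x0:x1]=1
    sub=d["img"][y0:y1,x0:x1].reshape(-1,3)
    print(n,np.histogram(v[y0:y1,x0:x1],bins=range(0,261,20))[0])
    P0=(350,235) if n=="top" else (300,222); print("grey sample",d["img"][P0[1],P0[0]],h[P0[1],P0[0]],S[P0[1],P0[0]])
for n,d in(("top",t),("scene",s)):
    h,S,v=hsv(d)
    y0,x0=(130,300) if n=="top" else (165,195)
    for yy,xx in ((64,50),(60,26),(72,75),(92,43),(67,51)) if n=="top" else ((37,75),(22,60)): print(d["img"][y0+yy,x0+xx])
h,S,v=hsv(t)
hole=np.zeros_like(v,bool);hole[160:240,305:390]=1
for b in blobs((v<110)&hole,30): print("hole",b[0],b[1], plane(t,[b[0]],62))
```

```text
top green [array([204.9, 205.1]), array([170.9, 233.4]), array([194. , 262.5])]
top white [206.2 233.1] 153 ((440.83447265625, 374.46533203125), (44.125823974609375, 31.189172744750977), 34.959930419921875)
top white [238.2 234.3] 164 ((439.9109802246094, 282.90594482421875), (31.352293014526367, 42.95991516113281), 87.29610443115234)
scene green [array([456. , 223.1]), array([399.8, 226.4]), array([435.5, 240.5]), array([476.8, 254.8]), array([428.1, 263.8])]
scene white [399.1 229. ] 215 ((451.1664733886719, 283.74945068359375), (61.6885871887207, 31.504043579101562), 0.1590549498796463)
scene white [435.3 243.5] 210 ((452.56494140625, 377.8731689453125), (58.08860397338867, 31.492855072021484), 23.743255615234375)
scene white [428.1 263.8] 30 ((522.7351684570312, 382.85333251953125), (11.731111526489258, 14.498237609863281), 29.929298400878906)
top [   0    0   32  490 3341   91  167  146  286 1579 2057  312 1499]
grey sample [202 197 195] 9 9
scene [  20  215 3035  235  203  384 1183 2429  292  184  295  409 1016]
grey sample [125 121 111] 21 29
[242 240 234]
[67 66 63]
[67 65 63]
[69 69 67]
[246 245 238]
[215 216 198]
[38 35 34]
hole [311.4 168.8] [305 160  24  34 280] [[625.5  81.1  62. ]]
hole [384.3 166. ] [376 160  14  17 149] [[ 639.2 -124.6   62. ]]
hole [325.7 188.8] [318 183  16  13 126] [[569.2  39.6  62. ]]
hole [374.6 204.1] [367 198  16  13 128] [[529.1 -97.   62. ]]
hole [311.6 229.8] [305 206  25  34 301] [[453.   76.1  62. ]]
hole [342.6 220.7] [336 213  14  16 137] [[480.5  -8.6  62. ]]
hole [383.3 233.5] [370 221  20  19 164] [[ 447.3 -121.2   62. ]]
```

Run:
```python
from h import *
from scipy.optimize import least_squares
np.set_printoptions(precision=1,suppress=True)
t=cam("top");s=cam("scene")
hs={}
for n,d in(("top",t),("scene",s)):
    a=d["img"].astype(int); g=a[...,1]-(a[...,0]+a[...,2])/2
    for nm,(x,y) in dict(A=(207,233),B=(238,235)).items() if n=="top" else dict(A=(435,241),B=(400,227)).items():
        w=np.zeros_like(g);w[y-6:y+7,x-6:x+7]=np.clip(g[y-6:y+7,x-6:x+7]-12,0,None)
        Y,X=np.mgrid[:400,:640]; hs[n,nm]=[(w*X).sum()/w.sum(),(w*Y).sum()/w.sum()]
for k in "AB": print(k,hs["top",k],hs["scene",k],tri(t,[hs["top",k]],s,[hs["scene",k]]),plane(t,[hs["top",k]],24))
# circle: sample radial profile around hub guess for bg->bright edges (plinth top edge z=22, R128)
c0=np.array([549,-29.])
for n,d in(("top",t),("scene",s)):
  gray=cv2.cvtColor(d["img"],cv2.COLOR_RGB2GRAY).astype(np.float32)
  for z,R,thr in((22,128,"bg"),(36,122,"in")):
    pts=[]
    for th in np.radians(np.arange(0,360,4)):
        rr=np.arange(R-14,R+14,.5); P=np.c_[c0[0]+rr*np.cos(th),c0[1]+rr*np.sin(th),0*rr+z]
        q=proj(d,P).astype(np.float32); p=cv2.remap(gray,q[:,0].reshape(-1,1),q[:,1].reshape(-1,1),1)[:,0]
        dp=np.gradient(cv2.GaussianBlur(p.reshape(-1,1),(1,7),1.5)[:,0]); i=np.argmin(dp) if thr=="bg" else np.argmax(dp)
        if abs(dp[i])>(4 if thr=="bg" else 1.5): pts.append([P[i,0],P[i,1]])
    pts=np.array(pts); f=least_squares(lambda v:np.hypot(*(pts-v[:2]).T)-v[2],[*c0,R],loss="soft_l1",f_scale=1)
    g=least_squares(lambda v:np.hypot(*(pts-v[:2]).T)-R,c0,loss="soft_l1",f_scale=1)
    print(n,z,len(pts),f.x,"fixedR",g.x,"res",np.median(abs(f.fun)))
# hub cap & tray
def cen(d,b,lo):
    x0,y0,x1,y1=b; g=d["img"][y0:y1,x0:x1].astype(int); return g
cv2.imwrite("pics/c3.png",np.hstack([crop(s,215,165,70,70,6),crop(t,325,150,60,70,6)[:420]]))
```

```text
A [np.float64(205.61132922041503), np.float64(232.8418395961862)] [np.float64(435.34475172847266), np.float64(240.42363293526085)] [[442.  375.2  23.    1. ]] [[441.7 375.4  24. ]]
B [np.float64(237.91834002677376), np.float64(234.26171352074965)] [np.float64(399.8728134110787), np.float64(226.37827988338194)] [[440.5 283.2  22.9   1. ]] [[440.2 283.5  24. ]]
top 22 90 [550.3 -29.5 127.6] fixedR [550.4 -29.5] res 0.5557110121587243
top 36 88 [549.2 -29.1 121.2] fixedR [549.9 -29.3] res 0.6765360349949319
scene 22 83 [550.2 -32.1 130.9] fixedR [551.  -30.3] res 2.834860980887271
scene 36 63 [560.  -24.3 121.1] fixedR [559.4 -24.9] res 0.7766440064145144
```

View pics/c3.png

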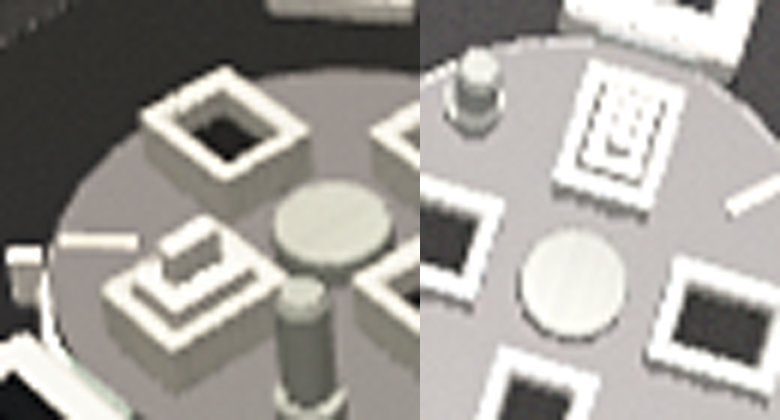

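```bash
cat >> h.py <<'E'
HUB=np.array([550.2,-29.4]); TH=np.radians(-16.4)
def pk(k,r=72): a=TH+k*np.pi/2; return HUB+r*np.array([np.cos(a),np.sin(a)])
def go(x,y,z,yaw,st=None):
    """numbers for a move from the measured pose, tool down; yaw deg"""
    from scipy.spatial.transform import Rotation as R
    s=read_state(); R0=R.from_euler("xyz",s["tool_rot"]); R1=R.from_euler("xyz",[np.pi,0,np.radians(yaw)])
    p=R0.inv().apply(np.array([x,y,z])-s["eef_pos"])/300; w=(R0.inv()*R1).as_rotvec()/(np.pi/2)
    print("go",np.round(p,4),np.round(w,4),"dist",np.linalg.norm(p)*300)
E
python3 - <<'E'
from h import *
np.set_printoptions(precision=1,suppress=True)
t=cam("top");s=cam("scene")
print("tray",tri(t,[(438,206),(494,214),(487,259),(431,250)],s,[(163,155),(197,135),(232,157),(202,180)]))
print("tray2",plane(t,[(438,206),(494,214),(487,259),(431,250)],30))
a=TH
for k in(0,3):
  a=TH+k*np.pi/2; u=np.array([np.cos(a),np.sin(a)]);v=np.array([-u[1],u[0]])
  C=np.array([np.r_[HUB+72*u+i*30*u+j*24*v,62] for i,j in((1,1),(1,-1),(-1,-1),(-1,1))]);print(k,C[:,:2].ravel(),"top",proj(t,C).ravel(),"scene",proj(s,C).ravel())
# rim corners read: pocket3
print("bottle",plane(t,[(252,114)],170),"beaker",plane(t,[(430,131)],60),"head top", plane(t,[(366,146)],44))
print("plug tab",proj(t,[np.r_[pk(0),90]]),proj(s,[np.r_[pk(0),90]]),"knob",proj(t,[np.r_[HUB+100*np.array([np.cos(TH+np.pi/4),np.sin(TH+np.pi/4)]),107]]),proj(s,[np.r_[HUB+100*np.array([np.cos(TH+np.pi/4),np.sin(TH+np.pi/4)]),107]]))
print("knobtri",tri(t,[((480-420)/6+325,150+55/6)],s,[(215+303/6,165+293/6)]))
print(pk(0),pk(2),pk(3))
go(441.8,375.2,150,35);go(440.3,283.3,150,177.3)
E
```

```text
tray [[ 557.8 -310.3   87.6  102.9]
 [ 477.2 -379.8  107.3   85.2]
 [ 361.3 -387.3  -40.9  126. ]
 [ 442.9 -322.2  -84.4   80.6]]
tray2 [[ 534.  -283.7   30. ]
 [ 514.5 -448.2   30. ]
 [ 384.6 -422.3   30. ]
 [ 407.6 -260.9   30. ]]
0 [654.8 -35.2 641.3 -81.2 583.7 -64.3 597.3 -18.2] top [352.8 159.8 369.  164.9 363.  184.6 346.6 179.5] scene [243.8 222.3 231.8 212.1 251.3 200.8 263.4 210.4]
3 [ 544.4 -134.   498.4 -120.5  515.3  -62.9  561.4  -76.5] top [387.8 199.  383.  215.2 362.3 208.7 367.3 192.5] scene [238.4 183.1 252.8 175.3 267.  185.8 252.5 194.1]
bottle [[743.8 241.8 170. ]] beaker [[ 748.4 -258.8   60. ]] head top [[702.3 -74.5  44. ]]
plug tab [[358.8 169.7]] [[246.6 202.8]] knob [[334.4 160.8]] [[265.3 212.4]]
knobtri [[641.8  18.9 106.1   4.4]]
[619.3 -49.7] [481.1  -9.1] [529.9 -98.5]
go [-1.1 -0.6  0.3] [-0.  -0.   1.4] dist 380.5089164995519
go [-1.2 -0.9  0.3] [ 0.  -0.  -0.1] dist 445.70101981457515
```

Run:
```python
from h import *
np.set_printoptions(precision=4,suppress=True)
s=cam("scene")
print("tray pred scene",proj(s,[(534,-284,30),(514,-448,30),(385,-422,30),(408,-261,30)]).ravel())
go(441.8,375.2,110,100);go(440.3,283.3,110,177.3)
```

```text
tray pred scene [199.2361 172.5822 161.9135 151.9077 196.9724 133.7149 232.9379 152.3739]
go [-1.0878 -0.5698  0.451 ] [-0.     -0.      0.7177] dist 392.4411589956995
go [-1.1643 -0.8664  0.451 ] [ 0.     -0.     -0.1412] dist 455.9276293583458
```

Call:
move_arm:
  rows: "-0.9 -0.5 0.2 0 0 0.7 -0.1; -0.9 -0.5 0.2 0 0 0.7 -0.1; -0.9 -0.5 0.2 0 0 0.7 -0.1; -0.9 -0.5 0.2 0 0 0.7 -0.1; -0.9 -0.5 0.2 0 0 0.7 -0.1; -0.9 -0.5 0.2 0 0 0.7 -0.1; -0.9 -0.5 0.2 0 0 0.7 -0.1; -0.9 -0.5 0.2 0 0 0.7 -0.1; -0.9 -0.5 0.2 0 0 0.7 -0.1; -0.9 -0.5 0.2 0 0 0.7 -0.1; -0.9 -0.5 0.2 0 0 0.7 -0.1; -0.9 -0.5 0.2 0 0 0.7 -0.1"

```text
clock: 1.55
eef_pos: [392.1, 411.7, 185.4]
tool_rot: [-3.141, -0.001, 1.778]
force: [-0.6, -0.1, 0.2]
width: 46.9
gripper_force: 0.0
```

```bash
cat >> h.py <<'E'
np.set_printoptions(precision=4,suppress=True)
def st():
    s=read_state();print("t%.2f"%s["clock"],s["eef_pos"].round(1),np.degrees(s["tool_rot"]).round(1),"w%.1f F"%s["width"],s["force"].round(1),"g%.1f"%s["gripper_force"])
def windows(t,s):
    """green windows on white tops: centroids by triangulation + top-plane"""
    out=[];a=t["img"].astype(int); g=a[...,1]-(a[...,0]+a[...,2])/2; S=cv2.cvtColor(t["img"],cv2.COLOR_RGB2HSV)
    m=((S[...,2]>170)&(S[...,1]<60)|(g>12)&(S[...,2]>100)).astype(np.uint8); m[:190]=0;m[300:]=0;m[:,:120]=0;m[:,300:]=0
    n,l,q,c=cv2.connectedComponentsWithStats(m)
    for i in range(1,n):
        if q[i,4]<100: continue
        k=cv2.findContours((l==i).astype(np.uint8),0,1)[0][0]
        w=np.where(l==i,np.clip(g-12,0,None),0); Y,X=np.mgrid[:400,:640]
        if w.sum()<20: continue
        P=plane(t,[((w*X).sum()/w.sum(),(w*Y).sum()/w.sum())],24)[0]
        (cc,(ww,hh),an)=cv2.minAreaRect(plane(t,k[:,0],24)[:,:2].astype(np.float32))
        print("cell",c[i].round(1),P.round(1),"size",round(ww,1),round(hh,1),"long axis",round(an if ww>hh else an+90,1))
E
python3 - <<'E'
from h import *
st();windows(cam("top"),None);go(441.8,375.2,100,35)
E
```

```text
t1.55 [392.1 411.7 185.4] [-180.    -0.1  101.9] w46.9 F [-0.6 -0.1  0.2] g0.0
cell [133.9 253. ] [300.3 551.2  24. ] size 301.3 144.1 long axis 22.5
cell [205.9 233. ] [441.8 375.4  24. ] size 41.1 27.7 long axis 29.9
cell [238.  234.3] [440.2 283.5  24. ] size 43.0 28.3 long axis 2.8
go [-0.1535  0.1374  0.2846] [-0.0005 -0.0005  0.7429] dist 105.41930042896438
```

Call:
move_arm:
  rows: "-0.1535 0.1374 0.28 0 0 0.8 -0.1; -0.1535 0.1374 0.28 0 0 0.8 -0.1; -0.1535 0.1374 0.28 0 0 0.8 -0.1; -0.1535 0.1374 0.28 0 0 0.8 -0.1; -0.1535 0.1374 0.28 0 0 0.8 -0.1; -0.1535 0.1374 0.28 0 0 0.8 -0.1; -0.1535 0.1374 0.28 0 0 0.8 -0.1; -0.1535 0.1374 0.28 0 0 0.8 -0.1; -0.1535 0.1374 0.28 0 0 0.8 -0.1; -0.1535 0.1374 0.28 0 0 0.8 -0.1; -0.1535 0.1374 0.28 0 0 0.8 -0.1; -0.1535 0.1374 0.28 0 0 0.8 -0.1"

```text
clock: 2.6
eef_pos: [441.9, 374.5, 101.2]
tool_rot: [-3.141, 0.0, 0.522]
force: [-0.1, -0.2, -0.6]
width: 47.1
gripper_force: 0.0
```

Run:
```python
from h import *
st();go(441.8,375.2,27,30)
d=cam("scene");cv2.imwrite("pics/v1.png",crop(d,370,150,120,120,5))
```

```text
t2.60 [441.9 374.5 101.2] [-180.     0.    29.9] w47.1 F [-0.1 -0.2 -0.6] g0.0
go [ 0.0008 -0.0022  0.2472] [-0.0001  0.0002 -0.0008] dist 74.16326615991852
```

View pics/v1.png

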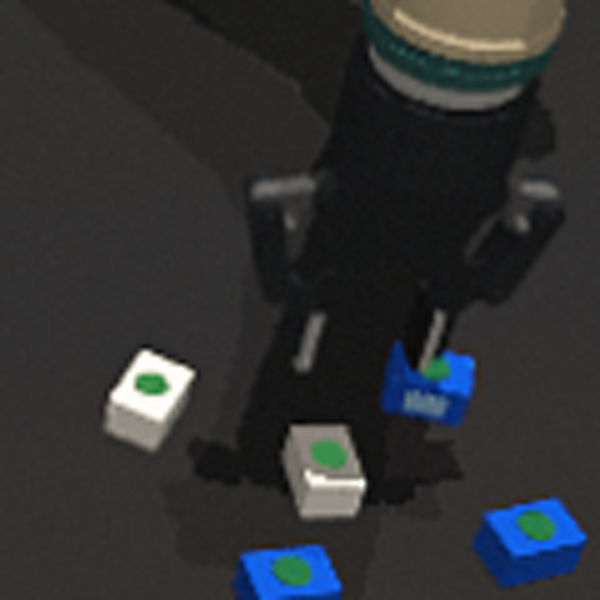

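The jaws straddle white cell A, at about crop (325,455), and the blue cells are clear of the fingers. I'll descend and grip.

Call:
move_arm:
  rows: "0.001 -0.002 0.12 0 0 0 -0.1; 0.001 -0.002 0.2 0 0 0 -0.1; 0.001 -0.002 0.247 0 0 0 -0.1; 0.001 -0.002 0.247 0 0 0 -0.1; 0.001 -0.002 0.247 0 0 0 1; 0.001 -0.002 0.247 0 0 0 1; 0.001 -0.002 0.247 0 0 0 1; 0.001 -0.002 0.247 0 0 0 1; 0.001 -0.002 0.247 0 0 0 1; 0.001 -0.002 0.247 0 0 0 1"

```text
clock: 3.48
eef_pos: [443.2, 374.8, 28.2]
tool_rot: [-3.141, -0.002, 0.517]
force: [-0.4, 1.0, 6.1]
width: 26.4
gripper_force: 61.1
```

Run:
```python
from h import *
st();p=pk(3);go(441.8,375.2,150,30);go(p[0],p[1],150,73.6)
```

```text
t3.48 [443.2 374.8  28.2] [-180.    -0.1   29.6] w26.4 F [-0.4  1.   6.1] g61.1
go [-0.0027 -0.0038 -0.4059] [-0.0003 -0.0011 -0.0042] dist 121.78781631216678
go [-0.5279  1.5138 -0.4076] [ 0.0001 -0.0012 -0.4886] dist 496.26720726448934
```

Call:
move_arm:
  rows: "0 0 -0.13 0 0 0 1; 0 0 -0.26 0 0 0 1; 0 0 -0.41 0 0 0 1; 0 0 -0.41 0 0 0 1; -0.05 0.15 -0.41 0 0 -0.1 1; -0.1 0.3 -0.41 0 0 -0.18 1; -0.15 0.43 -0.41 0 0 -0.25 1; -0.2 0.56 -0.41 0 0 -0.32 1; -0.24 0.69 -0.41 0 0 -0.4 1; -0.29 0.82 -0.41 0 0 -0.48 1; -0.33 0.95 -0.41 0 0 -0.488 1; -0.34 0.98 -0.41 0 0 -0.488 1"

```text
clock: 4.48
eef_pos: [500.1, 61.7, 150.8]
tool_rot: [3.139, 0.002, 1.278]
force: [0.4, -0.2, -1.5]
width: 26.6
gripper_force: 60.4
```

Run:
```python
from h import *
st();p=pk(3);go(p[0],p[1],150,73.6)
```

```text
t4.48 [500.1  61.7 150.8] [179.8   0.1  73.2] w26.6 F [ 0.4 -0.2 -1.5] g60.4
go [-0.4824  0.2495  0.0042] [ 0.0017  0.0012 -0.0045] dist 162.94917409137952
```

Call:
move_arm:
  rows: "-0.1 0.05 0 0 0 0 1; -0.2 0.1 0 0 0 0 1; -0.3 0.15 0 0 0 0 1; -0.4 0.2 0 0 0 0 1; -0.479 0.2495 0 0 0 -0.0045 1; -0.479 0.2495 0.05 0 0 -0.0045 1; -0.479 0.2495 0.11 0 0 -0.0045 1; -0.479 0.2495 0.15 0 0 -0.0045 1; -0.479 0.2495 0.15 0 0 -0.0045 1; -0.479 0.2495 0.15 0 0 -0.0045 1"

```text
clock: 5.32
eef_pos: [529.7, -90.9, 104.8]
tool_rot: [-3.14, 0.0, 1.29]
force: [-0.8, -0.6, -1.3]
width: 26.1
gripper_force: 60.4
```

Run:
```python
from h import *
st();p=pk(3);go(p[0],p[1],77,73.6)
s=cam("scene");t=cam("top")
cv2.imwrite("pics/v2.png",np.hstack([crop(s,215,140,70,80,5.5),crop(t,345,165,70,80,5.5)]))
```

```text
t5.32 [529.7 -90.9 104.8] [-179.9    0.    73.9] w26.1 F [-0.8 -0.6 -1.3] g60.4
go [-0.0242  0.0076  0.0928] [-0.0008  0.0002  0.0035] dist 28.854052359043695
```

View pics/v2.png

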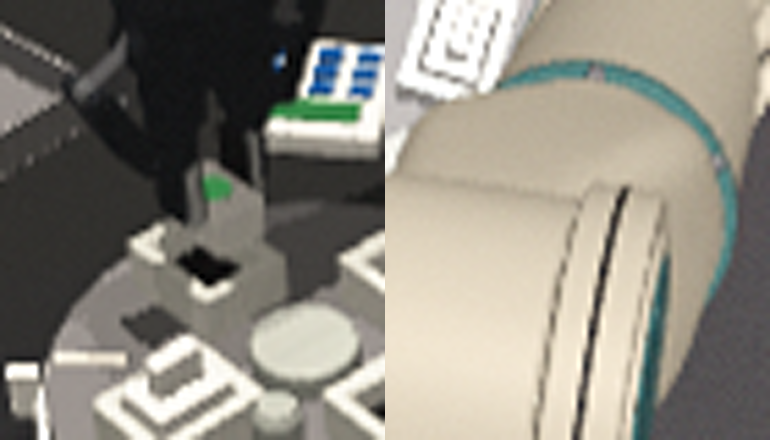

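The cell hangs over pocket 3, about 8 mm short of it towards the hub. I'll let the arm settle and read the pose again.

Call:
move_arm:
  rows: "0 0 0 0 0 0 1; 0 0 0 0 0 0 1; 0 0 0 0 0 0 1"

```text
clock: 5.67
eef_pos: [530.6, -90.8, 105.8]
tool_rot: [3.14, -0.0, 1.29]
force: [-0.2, 0.3, -1.2]
width: 26.1
gripper_force: 60.4
```

Run:
```python
from h import *
st();p=pk(3);go(p[0],p[1],90,73.6)
```

```text
t5.67 [530.6 -90.8 105.8] [179.9  -0.   73.9] w26.1 F [-0.2  0.3 -1.2] g60.4
go [-0.0253  0.0047  0.0527] [ 0.0007 -0.0001  0.0038] dist 17.60204684422362
```

Call:
move_arm:
  rows: "-0.0235 0.0047 0 0 0 0.0038 1; -0.0235 0.0047 0.02 0 0 0.0038 1; -0.0235 0.0047 0.053 0 0 0.0038 1; -0.0235 0.0047 0.053 0 0 0.0038 1; -0.0235 0.0047 0.053 0 0 0.0038 1; -0.0235 0.0047 0.053 0 0 0.0038 1"

```text
clock: 6.17
eef_pos: [529.2, -97.9, 88.8]
tool_rot: [-3.14, -0.0, 1.284]
force: [-0.5, 0.1, -0.2]
width: 26.0
gripper_force: 60.4
```

Run:
```python
from h import *
st();p=pk(3);go(p[0],p[1],77,73.6)
s=cam("scene")
cv2.imwrite("pics/v3.png",crop(s,225,155,50,50,10))
```

```text
t6.17 [529.2 -97.9  88.8] [-179.9   -0.    73.6] w26.0 F [-0.5  0.1 -0.2] g60.4
go [-0.0013  0.0027  0.0395] [-0.0008 -0.     -0.0002] dist 11.876078555018896
```

View pics/v3.png

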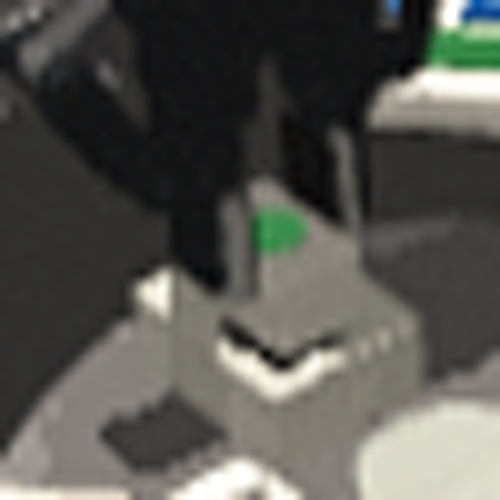

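The cell is just over the recess, with an even gap at the front corner. I'll lower it.

Call:
move_arm:
  rows: "0 0.002 0.012 0 0 0 1; 0 0.002 0.024 0 0 0 1; 0 0.002 0.036 0 0 0 1; 0 0.002 0.036 0 0 0 1; 0 0.002 0.036 0 0 0 1"

```text
clock: 6.63
eef_pos: [529.8, -98.1, 78.1]
tool_rot: [-3.141, 0.0, 1.284]
force: [-0.5, -1.1, 0.2]
width: 26.2
gripper_force: 60.4
```

Call:
move_arm:
  rows: "0 0 0 0 0 0 -0.1; 0 0 0 0 0 0 -0.1; 0 0 0 0 0 0 -0.1; 0 0 0 0 0 0 -0.1; 0 0 -0.05 0 0 0 -0.1; 0 0 -0.1 0 0 0 1; 0 0 -0.1 0 0 0 1; 0 0 -0.1 0 0 0 1; 0 0 -0.1 0 0 0 1; 0 0 -0.1 0 0 0 1; 0 0 -0.1 0 0 0 1; 0 0 -0.07 0 0 0 1"

```text
clock: 7.63
eef_pos: [530.9, -98.4, 99.9]
tool_rot: [3.14, -0.0, 1.284]
force: [0.4, -0.2, 0.7]
width: 0.0
gripper_force: 0.0
```

Run:
```python
from h import *
st();p=pk(3);go(p[0],p[1],76,73.6)
s=cam("scene");cv2.imwrite("pics/v4.png",crop(s,225,145,60,60,8))
```

```text
t7.63 [530.9 -98.4  99.9] [179.9  -0.   73.6] w0.0 F [ 0.4 -0.2  0.7] g0.0
go [-0.0012 -0.0034  0.0795] [ 0.0012 -0.0001 -0.0002] dist 23.88912604177467
```

View pics/v4.png

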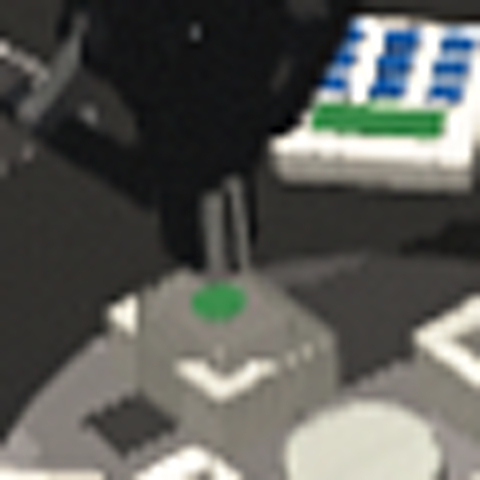

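The cell sits upright in pocket 3, still proud. I'll press it down with the closed fingertips.

Call:
move_arm:
  rows: "-0.001 -0.002 0.03 0 0 0 1; -0.001 -0.002 0.05 0 0 0 1; -0.001 -0.002 0.06 0 0 0 1; -0.001 -0.002 0.066 0 0 0 1; -0.001 -0.002 0.072 0 0 0 1; -0.001 -0.002 0.078 0 0 0 1; -0.001 -0.002 0.082 0 0 0 1; -0.001 -0.002 0.082 0 0 0 1; -0.001 -0.002 0.082 0 0 0 1"

```text
clock: 8.43
eef_pos: [530.2, -98.6, 75.9]
tool_rot: [3.14, -0.001, 1.284]
force: [-1.7, 0.5, 13.3]
width: -0.2
gripper_force: 6.8
```

Call:
move_arm:
  rows: "0 0 0.006 0 0 0 1; 0 0 0.006 0 0 0 1; 0 0 0.006 0 0 0 1; 0 0 0.006 0 0 0 1"

```text
clock: 8.77
eef_pos: [531.9, -99.2, 75.8]
tool_rot: [3.136, -0.001, 1.284]
force: [-1.7, 0.4, 26.0]
width: -0.1
gripper_force: 12.7
```

Call:
move_arm:
  rows: "0 0 -0.1 0 0 0 1; 0 0 -0.2 0 0 0 0.5; 0 0 -0.25 0 0 0 -0.1; 0.1 -0.05 -0.25 0 0 -0.08 -0.1; 0.2 -0.1 -0.25 0 0 -0.16 -0.1; 0.3 -0.16 -0.25 0 0 -0.24 -0.1; 0.4 -0.22 -0.25 0 0 -0.32 -0.1; 0.5 -0.28 -0.25 0 0 -0.4 -0.1; 0.6 -0.34 -0.25 0 0 -0.48 -0.1; 0.7 -0.4 -0.25 0 0 -0.55 -0.1; 0.8 -0.45 -0.25 0 0 -0.6 -0.1; 0.8 -0.45 -0.25 0 0 -0.6 -0.1"

```text
clock: 9.77
eef_pos: [465.8, 178.2, 147.6]
tool_rot: [3.139, -0.005, 2.24]
force: [0.6, 0.2, -0.1]
width: 47.0
gripper_force: 0.0
```

Run:
```python
from h import *
t=cam("top");st();windows(t,None);go(440.3,283.3,100,178)
a=t["img"].astype(int)
```

```text
t9.82 [466.7 174.3 147.6] [180.   -0.1 128. ] w47.0 F [ 0.1 -0.6 -0.6] g0.0
cell [256.6 251. ] [469.  233.4  24. ] size 307.6 178.3 long axis 1.6
cell [288.1 274.8] [332.3 121.9  24. ] size 150.0 30.7 long axis 20.4
go [0.34   0.1543 0.1595] [ 0.0011 -0.0012 -0.5555] dist 121.80097603957537
```

Call:
move_arm:
  rows: "0.1 0.05 0.05 0 0 -0.08 -0.1; 0.2 0.1 0.1 0 0 -0.16 -0.1; 0.3 0.15 0.13 0 0 -0.24 -0.1; 0.34 0.154 0.16 0 0 -0.32 -0.1; 0.34 0.154 0.16 0 0 -0.4 -0.1; 0.34 0.154 0.16 0 0 -0.48 -0.1; 0.34 0.154 0.16 0 0 -0.5555 -0.1; 0.34 0.154 0.16 0 0 -0.5555 -0.1; 0.34 0.154 0.16 0 0 -0.5555 -0.1; 0.34 0.154 0.16 0 0 -0.5555 -0.1; 0.34 0.154 0.16 0 0 -0.5555 -0.1"

```text
clock: 10.73
eef_pos: [442.5, 278.6, 100.0]
tool_rot: [-3.141, 0.0, 3.096]
force: [0.2, 0.5, -0.4]
width: 47.2
gripper_force: 0.0
```

Run:
```python
from h import *
s=cam("scene");st();go(440.3,283.3,27,178)
a=s["img"].astype(int); g=a[...,1]-(a[...,0]+a[...,2])/2
x,y=400,227;w=np.zeros_like(g);w[y-7:y+8,x-7:x+8]=np.clip(g[y-7:y+8,x-7:x+8]-12,0,None);Y,X=np.mgrid[:400,:640]
print((w*X).sum()/w.sum(),(w*Y).sum()/w.sum())
cv2.imwrite("pics/v5.png",crop(s,345,165,100,90,5.5))
```

```text
t10.78 [442.4 278.8 100.1] [-180.     0.   177.4] w46.6 F [-0.8  0.3 -0.2] g0.0
go [0.0077 0.0149 0.2436] [-0.0002  0.0001 -0.0061] dist 73.2466392220307
399.9251115360102 226.31516889738688
```

View pics/v5.png

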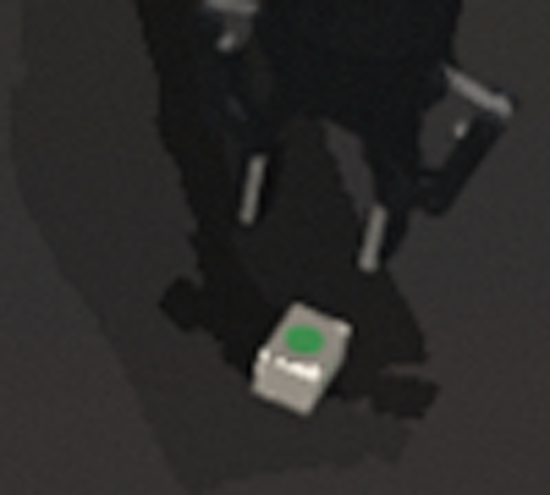

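White cell B is still in place, at scene (400,226), and lies between the jaws. I'll grip it.

Call:
move_arm:
  rows: "0.008 0.0149 0.0 0 0 0 -0.1; 0.008 0.0149 0.12 0 0 0 -0.1; 0.008 0.0149 0.2 0 0 0 -0.1; 0.008 0.0149 0.245 0 0 0 -0.1; 0.008 0.0149 0.245 0 0 0 -0.1; 0.008 0.0149 0.245 0 0 0 1; 0.008 0.0149 0.245 0 0 0 1; 0.008 0.0149 0.245 0 0 0 1; 0.008 0.0149 0.245 0 0 0 1; 0.008 0.0149 0.245 0 0 0 1; 0.008 0.0149 0.245 0 0 0 1"

```text
clock: 11.7
eef_pos: [440.6, 284.0, 27.4]
tool_rot: [3.141, 0.001, 3.099]
force: [0.7, -0.3, 4.0]
width: 26.4
gripper_force: 60.9
```

Run:
```python
from h import *
st();p=pk(2);go(p[0],p[1],150,163.6)
```

```text
t11.70 [440.6 284.   27.4] [179.9   0.1 177.6] w26.4 F [ 0.7 -0.3  4. ] g60.9
go [-0.177  -0.9699 -0.4095] [0.0007 0.0007 0.1552] dist 320.2598984531832
```

Call:
move_arm:
  rows: "0 0 -0.12 0 0 0 1; 0 0 -0.24 0 0 0 1; 0 0 -0.36 0 0 0 1; -0.02 -0.12 -0.41 0 0 0.03 1; -0.04 -0.24 -0.41 0 0 0.06 1; -0.06 -0.36 -0.41 0 0 0.1 1; -0.09 -0.48 -0.41 0 0 0.13 1; -0.11 -0.6 -0.41 0 0 0.155 1; -0.13 -0.72 -0.41 0 0 0.155 1; -0.15 -0.84 -0.41 0 0 0.155 1; -0.17 -0.93 -0.41 0 0 0.155 1; -0.177 -0.97 -0.41 0 0 0.155 1"

```text
clock: 12.7
eef_pos: [481.0, -14.5, 149.8]
tool_rot: [-3.14, 0.001, 2.85]
force: [-0.2, -0.1, -0.6]
width: 26.2
gripper_force: 60.4
```

Call:
move_arm:
  rows: "0 0 0.05 0 0 0 1; 0 0 0.1 0 0 0 1; 0 0 0.15 0 0 0 1; 0 0 0.15 0 0 0 1; 0 0 0.15 0 0 0 1; 0 0 0.15 0 0 0 1"

```text
clock: 13.2
eef_pos: [481.1, -9.2, 105.2]
tool_rot: [3.141, 0.001, 2.856]
force: [0.2, -0.4, -0.9]
width: 26.4
gripper_force: 60.4
```

Run:
```python
from h import *
st();p=pk(2);go(p[0],p[1],89,163.6)
```

```text
t13.20 [481.1  -9.2 105.2] [180.    0.  163.6] w26.4 F [ 0.2 -0.4 -0.9] g60.4
go [0.0001 0.0005 0.0539] [0.0002 0.0004 0.0004] dist 16.17852121310862
```

Call:
move_arm:
  rows: "0 0 0.03 0 0 0 1; 0 0 0.05 0 0 0 1; 0 0 0.06 0 0 0 1; 0 0 0.07 0 0 0 1; 0 0 0.08 0 0 0 1; 0 0 0.092 0 0 0 1; 0 0 0.092 0 0 0 1; 0 0 0.092 0 0 0 1"

```text
clock: 13.87
eef_pos: [480.8, -9.5, 76.5]
tool_rot: [-3.141, -0.0, 2.856]
force: [0.4, -1.1, -1.6]
width: 26.0
gripper_force: 60.9
```

It went in freely. I'll release, lift, close the fingers and press, starting the press from TCP about 100.

Call:
move_arm:
  rows: "0 0 0 0 0 0 -0.1; 0 0 0 0 0 0 -0.1; 0 0 0 0 0 0 -0.1; 0 0 0 0 0 0 -0.1; 0 0 -0.05 0 0 0 -0.1; 0 0 -0.1 0 0 0 1; 0 0 -0.1 0 0 0 1; 0 0 -0.1 0 0 0 1; 0 0 -0.1 0 0 0 1; 0 0 -0.1 0 0 0 1; 0 0 -0.08 0 0 0 1; 0 0 -0.08 0 0 0 1"

```text
clock: 14.87
eef_pos: [480.0, -9.3, 99.7]
tool_rot: [-3.141, -0.002, 2.856]
force: [-0.4, 0.3, 0.0]
width: 0.2
gripper_force: 0.0
```

Run:
```python
from h import *
st();p=pk(2);go(p[0],p[1],76,163.6)
s=cam("scene");cv2.imwrite("pics/v6.png",crop(s,215,140,110,100,5.5))
```

```text
t14.87 [480.   -9.3  99.7] [-180.    -0.1  163.6] w0.2 F [-0.4  0.3  0. ] g0.0
go [-0.0037  0.0019  0.079 ] [-0.0004 -0.0013  0.0003] dist 23.726527363162134
```

View pics/v6.png

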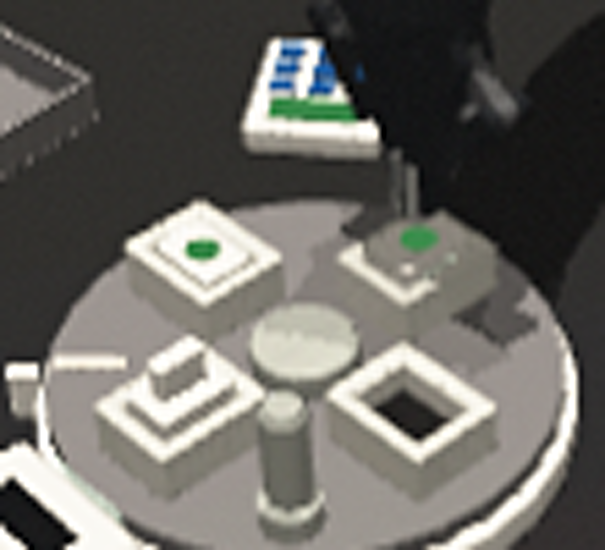

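The first cell is flush in pocket 3 and the second stands proud in pocket 2. I'll press the second.

Call:
move_arm:
  rows: "-0.002 0.001 0.03 0 0 0 1; -0.002 0.001 0.05 0 0 0 1; -0.002 0.001 0.06 0 0 0 1; -0.002 0.001 0.066 0 0 0 1; -0.002 0.001 0.072 0 0 0 1; -0.002 0.001 0.078 0 0 0 1; -0.002 0.001 0.084 0 0 0 1; -0.002 0.001 0.088 0 0 0 1; -0.002 0.001 0.088 0 0 0 1; -0.002 0.001 0.088 0 0 0 1"

```text
clock: 15.75
eef_pos: [481.4, -9.1, 75.8]
tool_rot: [-3.142, 0.0, 2.856]
force: [-3.4, -0.2, 19.5]
width: 0.3
gripper_force: 10.2
```

Call:
move_arm:
  rows: "0 0 -0.1 0 0 0 1; 0 0 -0.2 0 0 0 0.5; 0 0 -0.25 0 0 0 0.05; -0.1 0 -0.25 0 0 0 0.05; -0.2 0 -0.25 0 0 0 0.05; -0.3 0 -0.25 0 0 0 0.05; -0.4 0 -0.25 0 0 0 0.05; -0.48 0 -0.25 0 0 0 0.05; -0.48 0 -0.2 0 0 0 0.05; -0.48 0 -0.15 0 0 0 0.05; -0.48 0 -0.15 0 0 0 0.05; -0.48 0 -0.15 0 0 0 0.05"

```text
clock: 16.75
eef_pos: [618.4, -49.7, 118.3]
tool_rot: [-3.141, -0.003, 2.856]
force: [-0.2, -0.6, 0.8]
width: 40.3
gripper_force: 0.0
```

Run:
```python
from h import *
st();p=pk(0);go(p[0],p[1],87,163.6)
s=cam("scene");cv2.imwrite("pics/v7.png",crop(s,205,140,100,90,6))
```

```text
t16.75 [618.4 -49.7 118.3] [-180.    -0.2  163.6] w40.3 F [-0.2 -0.6  0.8] g0.0
go [-0.003   0.0008  0.1043] [-0.0005 -0.002   0.0003] dist 31.30483556518888
```

View pics/v7.png

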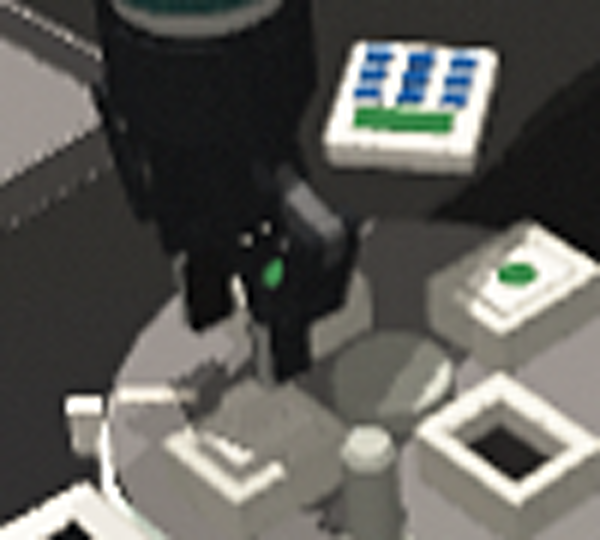

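Both cells are flush and the jaws are over the plug, clear of the knob. I'll descend, grip the tab and pull.

Call:
move_arm:
  rows: "-0.002 0 0.04 0 0 0 0.05; -0.002 0 0.08 0 0 0 0.05; -0.002 0 0.104 0 0 0 0.05; -0.002 0 0.104 0 0 0 0.05; -0.002 0 0.104 0 0 0 1; -0.002 0 0.104 0 0 0 1; -0.002 0 0.104 0 0 0 1; -0.002 0 0.104 0 0 0 1; -0.002 0 0.104 0 0 0 1"

```text
clock: 17.55
eef_pos: [620.5, -49.8, 88.8]
tool_rot: [3.141, 0.001, 2.856]
force: [0.4, 0.4, -0.6]
width: 8.3
gripper_force: 62.5
```

Call:
move_arm:
  rows: "0 0 -0.03 0 0 0 1; 0 0 -0.06 0 0 0 1; 0 0 -0.1 0 0 0 1; 0 0 -0.17 0 0 0 1; 0 0 -0.25 0 0 0 1; 0 0 -0.27 0 0 0 1; 0 0 -0.27 0 0 0 1; 0 0 -0.27 0 0 0 1"

```text
clock: 18.22
eef_pos: [620.1, -50.2, 169.9]
tool_rot: [-3.142, 0.001, 2.856]
force: [0.5, 0.8, -1.0]
width: 8.1
gripper_force: 62.5
```

Run:
```python
from h import *
st();go(460,-354,160,163.6);go(460,-354,160,83.2)
s=cam("scene");cv2.imwrite("pics/v8.png",crop(s,205,120,100,110,5))
```

```text
t18.22 [620.1 -50.2 169.9] [-180.     0.   163.6] w8.1 F [ 0.5  0.8 -1. ] g62.5
go [ 0.2264 -1.1221  0.033 ] [-0.      0.0005  0.0001] dist 343.56752442388773
go [ 0.2264 -1.1221  0.033 ] [0.0003 0.0005 0.8935] dist 343.56752442388773
```

View pics/v8.png

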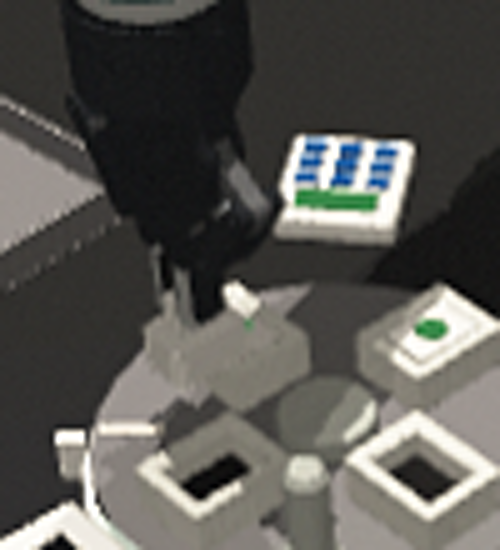

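Call:
move_arm:
  rows: "0.02 -0.1 0 0 0 0.07 1; 0.04 -0.2 0 0 0 0.14 1; 0.06 -0.3 0 0 0 0.2 1; 0.08 -0.4 0 0 0 0.26 1; 0.1 -0.5 0 0 0 0.32 1; 0.12 -0.6 0 0 0 0.38 1; 0.14 -0.7 0 0 0 0.44 1; 0.16 -0.8 0 0 0 0.5 1; 0.18 -0.9 0 0 0 0.56 1; 0.2 -0.98 0 0 0 0.6 1; 0.2 -0.98 0 0 0 0.6 1; 0.2 -0.98 0 0 0 0.6 1"

```text
clock: 19.27
eef_pos: [477.8, -316.4, 168.1]
tool_rot: [-3.139, -0.001, 1.91]
force: [0.1, 0.9, 0.6]
width: 8.4
gripper_force: 62.4
```

Run:
```python
from h import *
st();go(460,-354,52,109)
```

```text
t19.27 [ 477.8 -316.4  168.1] [-179.9   -0.1  109.4] w8.4 F [0.1 0.9 0.6] g62.4
go [-0.099  -0.0967  0.3872] [-0.0016 -0.0009  0.0049] dist 123.3614709979836
```

Call:
move_arm:
  rows: "-0.099 -0.097 0.05 0 0 0 1; -0.099 -0.097 0.15 0 0 0 1; -0.099 -0.097 0.25 0 0 0 1; -0.099 -0.097 0.34 0 0 0 1; -0.099 -0.097 0.396 0 0 0 1; -0.099 -0.097 0.396 0 0 0 1; -0.099 -0.097 0.396 0 0 0 1; -0.099 -0.097 0.396 0 0 0 0; -0.099 -0.097 0.396 0 0 0 0; -0.099 -0.097 0.396 0 0 0 0; -0.099 -0.097 0.3 0 0 0 0; -0.099 -0.097 0.1 0 0 0 0"

```text
clock: 20.27
eef_pos: [460.1, -351.1, 119.1]
tool_rot: [-3.137, -0.006, 1.914]
force: [0.6, -1.3, 1.0]
width: 43.0
gripper_force: 0.0
```

Call:
move_arm:
  rows: "0 0 -0.1 0 0 0 0; 0 0 -0.1 0 0 0 0; 0 0 -0.1 0 0 0 0; 0 0 -0.1 0 0 0 0"

```text
clock: 20.6
eef_pos: [462.1, -352.6, 151.3]
tool_rot: [3.141, -0.0, 1.913]
force: [0.1, 0.2, -0.2]
width: 42.7
gripper_force: 0.0
```

Run:
```python
from h import *
st();a=TH+np.pi/4;k=HUB+100*np.array([np.cos(a),np.sin(a)]);print(k);go(k[0],k[1],170,109);go(k[0],k[1],170,80)
s=cam("scene");t=cam("top");cv2.imwrite("pics/v9.png",np.hstack([crop(s,150,110,170,140,2.8),crop(t,300,130,100,140,2.8)]))
```

```text
t20.60 [ 462.1 -352.6  151.3] [180.   -0.  109.6] w42.7 F [ 0.1  0.2 -0.2] g0.0
[637.9983  18.4692]
go [ 0.9679  0.9678 -0.062 ] [ 0.0001 -0.      0.007 ] dist 411.0414858149574
go [ 0.9679  0.9678 -0.062 ] [ 0.0001 -0.      0.3293] dist 411.0414858149574
```

View pics/v9.png

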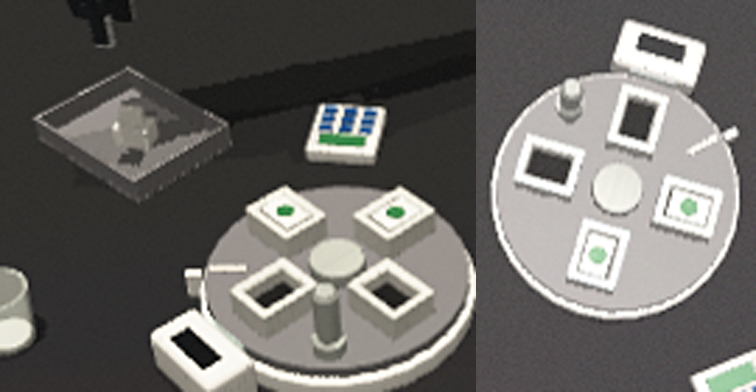

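The plug lies in the tray, both cells are flush, and the mark is still at the pointer. Next is the knob.

Call:
move_arm:
  rows: "0.08 0.08 -0.06 0 0 0.05 0; 0.17 0.17 -0.06 0 0 0.1 0; 0.26 0.26 -0.06 0 0 0.15 0; 0.35 0.35 -0.06 0 0 0.2 0; 0.44 0.44 -0.06 0 0 0.25 0; 0.53 0.53 -0.06 0 0 0.3 0; 0.62 0.62 -0.06 0 0 0.33 0; 0.71 0.71 -0.06 0 0 0.33 0; 0.8 0.8 -0.06 0 0 0.33 0; 0.89 0.89 -0.06 0 0 0.33 0; 0.968 0.968 -0.06 0 0 0.33 0; 0.968 0.968 -0.06 0 0 0.33 0"

```text
clock: 21.7
eef_pos: [640.1, 28.9, 166.9]
tool_rot: [-3.14, -0.006, 1.406]
force: [-0.1, 1.5, 0.4]
width: 42.7
gripper_force: 0.0
```

Call:
move_arm:
  rows: "0 0 0 0 0 0 0; 0 0 0 0 0 0 0; 0 0 0 0 0 0 0"

```text
clock: 21.95
eef_pos: [637.3, 16.1, 168.3]
tool_rot: [-3.14, 0.002, 1.393]
force: [-0.6, -0.3, 1.0]
width: 42.9
gripper_force: 0.0
```

Run:
```python
from h import *
st();go(638,18.5,94,80)
```

```text
t21.95 [637.3  16.1 168.3] [-179.9    0.1   79.8] w42.9 F [-0.6 -0.3  1. ] g0.0
go [0.0088 0.0011 0.2476] [-0.0011  0.0011 -0.0024] dist 74.3426458101627
```

Call:
move_arm:
  rows: "0.007 0.001 0.05 0 0 0 0; 0.007 0.001 0.12 0 0 0 0; 0.007 0.001 0.2 0 0 0 0; 0.007 0.001 0.247 0 0 0 0; 0.007 0.001 0.247 0 0 0 0; 0.007 0.001 0.247 0 0 0 1; 0.007 0.001 0.247 0 0 0 1; 0.007 0.001 0.247 0 0 0 1; 0.007 0.001 0.247 0 0 0 1; 0.007 0.001 0.247 0 0 0 1; 0.007 0.001 0.247 0 0 0 1"

```text
clock: 22.87
eef_pos: [638.6, 18.8, 96.0]
tool_rot: [-3.142, 0.001, 1.394]
force: [-4.5, -3.3, 4.5]
width: 19.6
gripper_force: 59.5
```

```bash
cat >> h.py <<'E'
def arc(a0,a1,n,off=(0,0)):
    """tool-frame rows around HUB, from commanded angle a0 to a1 (deg from start), radius 100"""
    s=read_state(); y=s["tool_rot"][2]; tx=np.array([np.cos(y),np.sin(y)]);ty=np.array([np.sin(y),-np.cos(y)])
    P=lambda d:HUB+100*np.array([np.cos(TH+np.pi/4+np.radians(d)),np.sin(TH+np.pi/4+np.radians(d))])
    for d in np.linspace(a0,a1,n+1)[1:]:
        v=(P(d)-P(a0))/300; print("%.3f %.3f 0 0 0 0 1;"%(v@tx,v@ty),end=" ")
    print()
def wang():
    s=read_state();v=s["eef_pos"][:2]-HUB;print("knob radius %.1f angle %.1f deg from start"%(np.hypot(*v),np.degrees(np.arctan2(v[1],v[0])-TH-np.pi/4)%360))
E
python3 - <<'E'
from h import *
st();wang();arc(0,90,12);arc(90,180,12);arc(180,270,12);arc(270,360,12)
E
```

```text
t22.87 [638.6  18.8  96. ] [-180.     0.1   79.9] w19.6 F [-4.5 -3.3  4.5] g59.5
knob radius 100.7 angle 0.0 deg from start
0.032 -0.029 0 0 0 0 1; 0.060 -0.063 0 0 0 0 1; 0.084 -0.100 0 0 0 0 1; 0.102 -0.139 0 0 0 0 1; 0.115 -0.181 0 0 0 0 1; 0.123 -0.224 0 0 0 0 1; 0.125 -0.267 0 0 0 0 1; 0.121 -0.311 0 0 0 0 1; 0.112 -0.353 0 0 0 0 1; 0.097 -0.394 0 0 0 0 1; 0.077 -0.433 0 0 0 0 1; 0.052 -0.469 0 0 0 0 1; 
-0.029 -0.032 0 0 0 0 1; -0.063 -0.060 0 0 0 0 1; -0.100 -0.084 0 0 0 0 1; -0.139 -0.102 0 0 0 0 1; -0.181 -0.115 0 0 0 0 1; -0.224 -0.123 0 0 0 0 1; -0.267 -0.125 0 0 0 0 1; -0.311 -0.121 0 0 0 0 1; -0.353 -0.112 0 0 0 0 1; -0.394 -0.097 0 0 0 0 1; -0.433 -0.077 0 0 0 0 1; -0.469 -0.052 0 0 0 0 1; 
-0.032 0.029 0 0 0 0 1; -0.060 0.063 0 0 0 0 1; -0.084 0.100 0 0 0 0 1; -0.102 0.139 0 0 0 0 1; -0.115 0.181 0 0 0 0 1; -0.123 0.224 0 0 0 0 1; -0.125 0.267 0 0 0 0 1; -0.121 0.311 0 0 0 0 1; -0.112 0.353 0 0 0 0 1; -0.097 0.394 0 0 0 0 1; -0.077 0.433 0 0 0 0 1; -0.052 0.469 0 0 0 0 1; 
0.029 0.032 0 0 0 0 1; 0.063 0.060 0 0 0 0 1; 0.100 0.084 0 0 0 0 1; 0.139 0.102 0 0 0 0 1; 0.181 0.115 0 0 0 0 1; 0.224 0.123 0 0 0 0 1; 0.267 0.125 0 0 0 0 1; 0.311 0.121 0 0 0 0 1; 0.353 0.112 0 0 0 0 1; 0.394 0.097 0 0 0 0 1; 0.433 0.077 0 0 0 0 1; 0.469 0.052 0 0 0 0 1;
```

Call:
move_arm:
  rows: "0.016 -0.014 0 0 0 0 1; 0.032 -0.029 0 0 0 0 1; 0.047 -0.046 0 0 0 0 1; 0.060 -0.063 0 0 0 0 1; 0.073 -0.081 0 0 0 0 1; 0.084 -0.100 0 0 0 0 1; 0.094 -0.119 0 0 0 0 1; 0.102 -0.139 0 0 0 0 1; 0.109 -0.16 0 0 0 0 1; 0.115 -0.181 0 0 0 0 1; 0.12 -0.202 0 0 0 0 1; 0.123 -0.224 0 0 0 0 1"

```text
clock: 23.87
eef_pos: [580.7, 65.5, 96.0]
tool_rot: [3.137, 0.002, 1.393]
force: [-0.1, -6.9, 0.0]
width: 19.8
gripper_force: 59.3
```

Run:
```python
from h import *
st();wang();arc(45,135,12)
```

```text
t23.87 [580.7  65.5  96. ] [179.7   0.1  79.8] w19.8 F [-0.1 -6.9  0. ] g59.3
knob radius 99.7 angle 43.6 deg from start
0.002 -0.044 0 0 0 0 1; -0.002 -0.087 0 0 0 0 1; -0.011 -0.130 0 0 0 0 1; -0.026 -0.171 0 0 0 0 1; -0.046 -0.209 0 0 0 0 1; -0.072 -0.245 0 0 0 0 1; -0.101 -0.277 0 0 0 0 1; -0.134 -0.305 0 0 0 0 1; -0.171 -0.328 0 0 0 0 1; -0.211 -0.347 0 0 0 0 1; -0.252 -0.360 0 0 0 0 1; -0.295 -0.367 0 0 0 0 1;
```

Call:
move_arm:
  rows: "0.002 -0.044 0 0 0 0 1; -0.002 -0.087 0 0 0 0 1; -0.011 -0.130 0 0 0 0 1; -0.026 -0.171 0 0 0 0 1; -0.046 -0.209 0 0 0 0 1; -0.072 -0.245 0 0 0 0 1; -0.101 -0.277 0 0 0 0 1; -0.134 -0.305 0 0 0 0 1; -0.171 -0.328 0 0 0 0 1; -0.211 -0.347 0 0 0 0 1; -0.252 -0.360 0 0 0 0 1; -0.295 -0.367 0 0 0 0 1"

```text
clock: 24.87
eef_pos: [456.3, 1.2, 95.9]
tool_rot: [3.139, -0.002, 1.396]
force: [0.4, 3.1, 5.0]
width: 19.1
gripper_force: 60.6
```

Run:
```python
from h import *
st();wang();arc(135,225,12)
```

```text
t24.87 [456.3   1.2  95.9] [179.8  -0.1  80. ] w19.1 F [0.4 3.1 5. ] g60.6
knob radius 98.7 angle 133.3 deg from start
-0.044 -0.002 0 0 0 0 1; -0.087 0.002 0 0 0 0 1; -0.130 0.011 0 0 0 0 1; -0.171 0.026 0 0 0 0 1; -0.209 0.046 0 0 0 0 1; -0.245 0.071 0 0 0 0 1; -0.277 0.100 0 0 0 0 1; -0.305 0.133 0 0 0 0 1; -0.329 0.170 0 0 0 0 1; -0.348 0.210 0 0 0 0 1; -0.361 0.251 0 0 0 0 1; -0.368 0.294 0 0 0 0 1;
```

Call:
move_arm:
  rows: "-0.044 -0.002 0 0 0 0 1; -0.087 0.002 0 0 0 0 1; -0.130 0.011 0 0 0 0 1; -0.171 0.026 0 0 0 0 1; -0.209 0.046 0 0 0 0 1; -0.245 0.071 0 0 0 0 1; -0.277 0.100 0 0 0 0 1; -0.305 0.133 0 0 0 0 1; -0.329 0.170 0 0 0 0 1; -0.348 0.210 0 0 0 0 1; -0.361 0.251 0 0 0 0 1; -0.368 0.294 0 0 0 0 1"

```text
clock: 25.87
eef_pos: [522.2, -125.9, 95.9]
tool_rot: [-3.141, 0.001, 1.393]
force: [-4.1, -1.5, 6.1]
width: 19.9
gripper_force: 60.8
```

Run:
```python
from h import *
st();wang();arc(225,315,12)
```

```text
t25.87 [ 522.2 -125.9   95.9] [-180.     0.1   79.8] w19.9 F [-4.1 -1.5  6.1] g60.8
knob radius 100.5 angle 225.2 deg from start
-0.002 0.044 0 0 0 0 1; 0.002 0.087 0 0 0 0 1; 0.011 0.130 0 0 0 0 1; 0.026 0.171 0 0 0 0 1; 0.047 0.209 0 0 0 0 1; 0.072 0.245 0 0 0 0 1; 0.101 0.277 0 0 0 0 1; 0.135 0.305 0 0 0 0 1; 0.171 0.328 0 0 0 0 1; 0.211 0.347 0 0 0 0 1; 0.252 0.360 0 0 0 0 1; 0.295 0.367 0 0 0 0 1;
```

Call:
move_arm:
  rows: "-0.002 0.044 0 0 0 0 1; 0.002 0.087 0 0 0 0 1; 0.011 0.130 0 0 0 0 1; 0.026 0.171 0 0 0 0 1; 0.047 0.209 0 0 0 0 1; 0.072 0.245 0 0 0 0 1; 0.101 0.277 0 0 0 0 1; 0.135 0.305 0 0 0 0 1; 0.171 0.328 0 0 0 0 1; 0.211 0.347 0 0 0 0 1; 0.252 0.360 0 0 0 0 1; 0.295 0.367 0 0 0 0 1"

```text
clock: 26.87
eef_pos: [648.0, -55.4, 95.9]
tool_rot: [3.14, 0.0, 1.395]
force: [-1.5, -2.5, 7.8]
width: 19.6
gripper_force: 60.8
```

Run:
```python
from h import *
st();wang();arc(315,361,10)
```

```text
t26.87 [648.  -55.4  95.9] [179.9   0.   79.9] w19.6 F [-1.5 -2.5  7.8] g60.8
knob radius 101.2 angle 316.5 deg from start
0.027 0.002 0 0 0 0 1; 0.053 0.002 0 0 0 0 1; 0.080 -0.001 0 0 0 0 1; 0.106 -0.005 0 0 0 0 1; 0.132 -0.012 0 0 0 0 1; 0.158 -0.021 0 0 0 0 1; 0.182 -0.031 0 0 0 0 1; 0.206 -0.044 0 0 0 0 1; 0.228 -0.059 0 0 0 0 1; 0.250 -0.075 0 0 0 0 1;
```

Call:
move_arm:
  rows: "0.027 0.002 0 0 0 0 1; 0.053 0.002 0 0 0 0 1; 0.080 -0.001 0 0 0 0 1; 0.106 -0.005 0 0 0 0 1; 0.132 -0.012 0 0 0 0 1; 0.158 -0.021 0 0 0 0 1; 0.182 -0.031 0 0 0 0 1; 0.206 -0.044 0 0 0 0 1; 0.226 -0.057 0 0 0 0 1; 0.246 -0.072 0 0 0 0 1; 0.246 -0.072 0 0 0 0 1; 0.246 -0.072 0 0 0 0 1"

```text
clock: 27.87
eef_pos: [636.7, 22.1, 95.9]
tool_rot: [-3.138, -0.001, 1.396]
force: [-4.9, -2.1, 11.2]
width: 19.5
gripper_force: 61.3
```

Run:
```python
from h import *
st();wang();go(638.6,18.8,96,80)
```

```text
t27.87 [636.7  22.1  95.9] [-179.8   -0.    80. ] w19.5 F [-4.9 -2.1 11.2] g61.3
knob radius 100.7 angle 2.2 deg from start
go [-0.0097  0.0081 -0.0004] [-0.0022 -0.0004  0.    ] dist 3.77796118195242
```

The wheel angle is 362°, inside the tolerance. I'll release and retract straight up.

Call:
move_arm:
  rows: "0 0 0 0 0 0 1; 0 0 0 0 0 0 0; 0 0 0 0 0 0 0; 0 0 0 0 0 0 0; 0 0 0 0 0 0 0; 0 0 -0.1 0 0 0 0; 0 0 -0.2 0 0 0 0; 0 0 -0.3 0 0 0 0; 0 0 -0.4 0 0 0 0; 0 0 -0.5 0 0 0 0; 0 0 -0.5 0 0 0 0; 0 0 -0.5 0 0 0 0"

```text
clock: 28.87
eef_pos: [639.6, 20.9, 246.8]
tool_rot: [3.138, -0.001, 1.395]
force: [0.9, -0.1, -0.9]
width: 42.5
gripper_force: 0.0
```

Call:
move_arm:
  rows: "-0.2 -0.1 0 0 0 0 0; -0.4 -0.25 0 0 0 0 0; -0.6 -0.4 0 0 0 0 0; -0.8 -0.5 0 0 0 0 0; -0.95 -0.5 0 0 0 0 0; -0.95 -0.5 0 0 0 0 0; -0.95 -0.5 0 0 0 0 0; -0.95 -0.5 0 0 0 0 0; -0.95 -0.5 0 0 0 0 0; -0.95 -0.5 0 0 0 0 0; -0.95 -0.5 0 0 0 0 0; -0.95 -0.5 0 0 0 0 0"

```text
clock: 29.87
eef_pos: [441.5, -232.1, 244.1]
tool_rot: [-3.14, -0.001, 1.397]
force: [-0.4, 0.0, -0.1]
width: 42.6
gripper_force: 0.0
```

Run:
```python
from h import *
st();s=cam("scene");t=cam("top")
for n,d in(("top",t),("scene",s)):
    a=d["img"].astype(int);g=a[...,1]-(a[...,0]+a[...,2])/2;Y,X=np.mgrid[:400,:640]
    for k in(2,3):
        q=proj(d,[np.r_[pk(k),62]])[0];w=np.where(np.hypot(X-q[0],Y-q[1])<8,np.clip(g-12,0,None),0)
        d[k]=[(w*X).sum()/w.sum(),(w*Y).sum()/w.sum()] if w.sum()>20 else None
        print(n,k,"expected",q,"window",d[k])
for k in(2,3):
    if t[k] and s[k]:
        r=tri(t,[t[k]],s,[s[k]])[0];v=r[:2]-HUB;print("cell",k,r,"wheel dev deg",(np.degrees(np.arctan2(v[1],v[0])-TH)-90*k+180)%360-180)
# colours under mark: sample dark holes for pockets 0,1
for k in(0,1): q=proj(t,[np.r_[pk(k),62]])[0].round().astype(int);print(k,t["img"][q[1],q[0]])
```

```text
t29.87 [ 441.5 -232.1  244.1] [-179.9   -0.1   80.1] w42.6 F [-0.4  0.  -0.1] g0.0
top 2 expected [342.7834 220.4338] window [np.float64(343.65791159513134), np.float64(220.85842408712364)]
top 3 expected [375.1265 203.8321] window [np.float64(375.667943107221), np.float64(202.82603938730853)]
scene 2 expected [291.442  185.2041] window [np.float64(290.3818346136466), np.float64(184.91323994577496)]
scene 3 expected [252.6505 184.4365] window [np.float64(250.89018901890188), np.float64(185.20837083708372)]
cell 2 [480.4242 -12.0917  61.0875   1.2013] wheel dev deg 2.4686286663294936
cell 3 [ 533.3914 -100.8037   60.7645    1.5193] wheel dev deg 3.153594249276523
0 [65 65 61]
1 [64 62 60]
```

The cell tops are measured at z≈61, which is flush, and the wheel is about 2.5° past one full turn, within tolerance. I'll hand the job in.

```bash
python3 -c "
from cell import *
print(finish_job())"
```

```text
the job is handed in; nothing more can be done
None
```

I handed the job in at about 30 s on the robot's clock, with no verdict returned: both white cells are flush in their pockets, the one plug is in the grey tray, the wheel is about 2.5° past a full anticlockwise turn (within tolerance), and I did not touch the bottle, beaker or keypad.

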